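Couple the bench magnifier to its ball mount

TASK

Set the magnifier up over the specimen: raise the locking lever on its coupler while it still stands on the table, lift the magnifier across and lower the coupler right down onto the ball of the mount with the lens straight above the cork stage, then press the lever fully down to lock it and let go. Leave the stone on the stage and the other loose stones and the stack of tubs where they are.

Things in the scene. Friction and masses are not known exactly. Their poses are not given: they have to be found in the camera images.
- magnifier: Loose bench magnifier, 0.6 to 1 kg: grey box-shaped coupler housing 58 x 58 x 59 mm (open below, inside 45 mm square, 52 mm high), black fin on its roof, black lens ring (86 mm) on its +x side, locking lever on its -x side. Origin: centre of the housing's underside; +z up, +x to the lens. Starts upright on the table, lever roughly towards the robot. Centre of mass within 10 mm of below the fin.
- fin (a point): Place to grip the magnifier: in the carrying fin, 10 mm to +x of the origin and 80 mm above the underside. The fin is 18 mm wide (along y), 40 mm long (along x) and stands from 59 to 96 mm above the underside. Axes as the magnifier.
- socket (a point): Point in the hollow housing where the ball's centre sits when coupled: 30 mm above the underside, on the housing's axis. Axes as the magnifier. The ball has 2.5 mm play all round and guides the housing if it comes down a few mm off.
- lens (a point): Centre of the lens: 88 mm to +x of the magnifier's origin and 36 mm above its underside.
- lever (a joint): Angle of the locking lever in rad: 0 = pressed fully down (locked; its jaw is under the ball, or blocks an empty socket), 1.15 = fully raised (jaw swung clear). Starts between 0 and 0.2. The hinge is slightly stiff (0.06 N m, about 1 N at the knob) and stays where it is left.
- lever_hinge (a point): Axis of the lever: 34 mm to -x of the magnifier's origin and 42 mm above its underside; the axis runs along the magnifier's y. Axes as the magnifier.
- knob (a point): Centre of the black cylindrical grip at the lever's end, 18 mm thick and 26 mm long along the magnifier's y. It turns freely on its pin, so it can be pinched by its ends while the lever swings. 64 mm from the hinge: at lever angle a it is 64 cos(a) - 4 sin(a) mm to -x of the hinge and 64 sin(a) + 4 cos(a) mm above it.
- mount: Fixed ball mount: steel base plate 90 x 84 x 12 mm, post with a round flange (68 mm wide, top 60 mm above the table), thin neck and 40 mm steel ball; a round stage (84 mm wide, cork top) on its +x side. Origin: on the table below the ball; +x to the stage, roughly away from the robot. When coupled, the housing's underside rests on the flange.
- ball (a point): Centre of the ball, 90 mm above the table on the mount's axis.
- stage (a point): Centre of the stage's cork top, 88 mm to +x of the mount's origin, 16 mm above the table.
- specimen: Loose rounded stone lying on the stage, about 55 x 57 x 42 mm; origin at its underside.
- stone_long: Loose long stone beside the magnifier, 47 x 93 x 39 mm, long side along its own y; origin at its underside.
- stone_round: Loose rounded stone, 68 x 68 x 60 mm; origin at its underside.
- tubs: Loose stack of three white tubs, 101 x 123 x 59 mm; origin at its underside.
- stone_pale: Loose pale rounded stone, 56 x 59 x 49 mm; origin at its underside.

How it is judged:
By the outcome, as a careful person would: the job done as asked, in the order asked, and still so for the second after the job is handed in, with the robot touching nothing.
It also fails if it takes over 61 s, if anything falls off the work surface, if the arm or the gripper's body presses on something with over 40 N, if the wrist force passes 120 N, or if a joint passes its speed limit or range.

ROBOT

A 7-joint arm with a two-finger parallel gripper is mounted at the origin on a cart in front of the work surface, level with it; the furniture and walls round the work are solid. World frame = base frame: x ahead of the robot, y to its left, z up, the work surface at z = 0. Lengths are in m, angles in rad, forces in N, time in s.
With the tool pointing down it reaches from about 0.425 to 0.875 m from the base axis. Payload 8.4 kg.
Tool frame: the origin (TCP) lies between the finger pads; the fingertips stand 19 mm ahead of it and the grasp point (between the pads) is the TCP; z points along the fingers, x is the direction in which the jaws open and shut, and the axes are right-handed (so a half turn about z gives the same grasp; the last joint's range is limited). The gripper opens to 85 mm and grips with 20 to 120 N. Pads are 22 mm wide; open, the fingers measure 114 mm over their backs; the gripper's body (76 mm by 85 mm) begins 54 mm behind the grasp point. The pads swing forward as they close: fully open they stand 13 mm farther back than shut.
Start: joints at [1.149, 0.333, 0.04, 1.465, -0.013, 1.343, -0.059], TCP at [0.206, -0.616, 0.25] pointing down, gripper open.
Joint ranges: [-2.58, 2.58], [-0.38, 2.09], [-1.3, 1.39], [0.25, 2.4], [-1.5, 4.64], [0.08, 2.09], [-2.65, 2.65]. Speed limits (rad/s): [2.22, 2.22, 2.79, 2.79, 3.14, 3.14, 3.14].

INTERFACE

Orientations are given as a rotation vector (axis times angle).
In Python, from cell import env, let_go, clamp, kin, status, snapshot gives the robot as it stands. The module is installed in compiled form; this text tells all that it offers. Calls block until the motion is done:
- env.move_to(position, orientation): joint-space move of the TCP to a pose.
- env.line_to(position, rot=None, speed=0.15, max_force=None): straight line of the TCP; rot=None keeps the orientation; speed is the mean speed in m/s. With max_force (N) it stops when the force on the tool has changed by that much, and returns True; else False.
- env.move_j(angles): joint-space move.
- let_go() and clamp(grasp_force=None): open the fingers fully, or close them until they stop; grasp_force is the grip in N (None keeps the last).
- env.sleep(seconds).
- kin.solve_ik(position, orientation): joint angles nearest the present ones, or None.
- status.get_state(): the state.
- snapshot(name): name is "scene" or "top" or "wrist"; returns a dict with "frame" (384x512x3 uint8, blue, green, red), "mtx" (3x3 intrinsics, pixels), "k1" (the pictures are not rectified: a ray, as slopes to the right and down, at radius r is drawn at 1 + k1 r^2 times it, then the intrinsics apply), "rvec" (rotation vector, rad) and "tvec" (3), from world to camera coordinates, as OpenCV has them; the wrist camera has in their place "T_tool_cam" (4x4, takes a point from camera to tool coordinates, whose origin is the TCP and whose axes are the tool frame's). Camera axes: x right, y down, z forward; pixel columns grow to the right and rows downward; lengths in m; the calibration is good to about 2 mm. A picture is of the moment at which its call begins: read the wrist's pose just before it. There is no depth.
A pose or a line that the arm cannot do raises env.IKError and nothing moves.
- env.hand_in(): hands the job in, once; it reports no verdict.
The state is a dict: "time_s": time; "joints": joint angles; "joint_velocities": joint speeds; "tau": joint torques, N m; "tcp_pos": TCP position; "tcp_rot": TCP orientation; "contact_force": force on the tool from outside, world axes, zero at the start; "ft_torque": the same for the moment, N m; "gripper_width": finger opening in m.
Only numpy, scipy, OpenCV 4.12 (cv2) and the standard library are available. Lean on these libraries where they do the work, as an engineer would, in place of code of your own. Each camera call takes 0.05 s, during which the arm holds its last target.

## Working session

There is one attempt and no reset: what is moved stays moved. The work goes in short steps, each a Python script; the robot and the scene stay as the last script left them, time stands still between calls to the robot, and variables do not carry over. Pictures are saved under pics/ and viewed, and the job is handed in when it is done.

```bash
mkdir -p pics; python3 - <<'E'
from cell import env, let_go, clamp, kin, status, snapshot
import cv2,numpy as np
s=status.get_state()
for k,v in s.items(): print(k,v)
for n in ("scene","top","wrist"):
    d=snapshot(n); cv2.imwrite(f"pics/{n}0.png",cv2.resize(d["frame"],(800,600),interpolation=cv2.INTER_CUBIC))
    cv2.imwrite(f"pics/{n}0raw.png",d["frame"])
    print(n,{k:v for k,v in d.items() if k!="frame"})
E
```

```text
time_s 0.0
joints [ 1.14881579  0.3338762   0.03985046  1.46627707 -0.01342865  1.34332278
 -0.05847922]
joint_velocities [-0.0007359  -0.00026612 -0.00083088  0.00016096  0.00019973 -0.00022527
 -0.00031306]
tau [ 3.17552167e-04 -6.58567929e+01  1.36526842e+00 -4.05549788e+01
  1.66663178e-02  1.26855390e-02 -7.84848589e-05]
tcp_pos [ 0.20604113 -0.61601863  0.24944052]
tcp_rot [-2.54883679e+00  1.83506696e+00  2.12668232e-03]
contact_force [ 0.73913198  0.43902353 -0.28766381]
ft_torque [ 0.03200944  0.02211236 -0.01024259]
gripper_width 0.08540420599010909
scene {'mtx': array([[348.27991954,   0.        , 258.62283031],
       [  0.        , 348.27991954, 190.08174665],
       [  0.        ,   0.        ,   1.        ]]), 'k1': 0.013792879862213812, 'rvec': array([ 1.83113896,  1.21110441, -0.70718601]), 'tvec': array([-0.01874961, -0.20469751,  1.42672984])}
top {'mtx': array([[366.99447156,   0.        , 254.97163884],
       [  0.        , 366.99447156, 192.02664092],
       [  0.        ,   0.        ,   1.        ]]), 'k1': -0.07490351788332869, 'rvec': array([ 2.22254506, -2.17329497,  0.05401124]), 'tvec': array([-0.1854532 ,  0.51761581,  1.19850478])}
wrist {'mtx': array([[311.54736762,   0.        , 257.63528794],
       [  0.        , 311.54736762, 193.75227831],
       [  0.        ,   0.        ,   1.        ]]), 'k1': -0.02613558187042524, 'T_tool_cam': array([[ 9.99999721e-01, -3.00893920e-04,  6.84023694e-04,
         5.75615917e-04],
       [ 7.84064271e-05,  9.52547748e-01,  3.04389194e-01,
        -7.78825567e-02],
       [-7.43154087e-04, -3.04389055e-01,  9.52547506e-01,
        -1.23762567e-01],
       [ 0.00000000e+00,  0.00000000e+00,  0.00000000e+00,
         1.00000000e+00]])}
```

View pics/scene0.png

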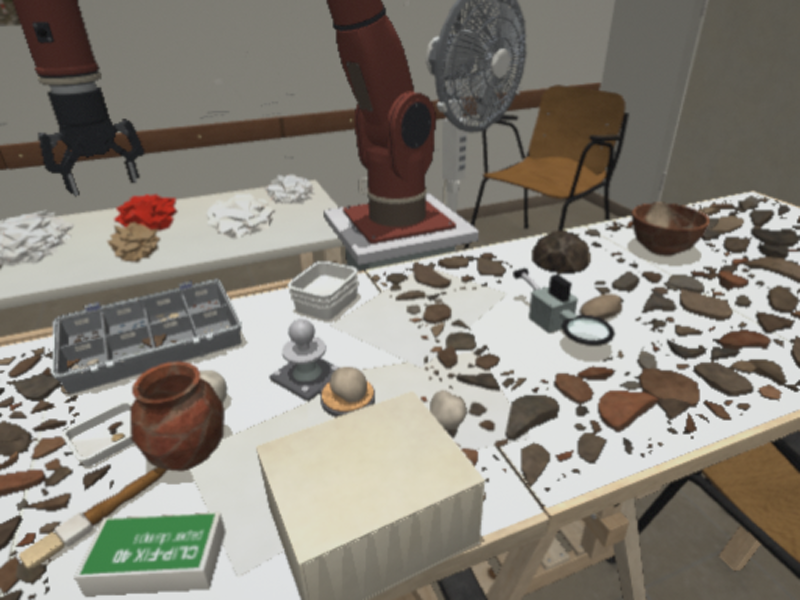

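View pics/top0.png

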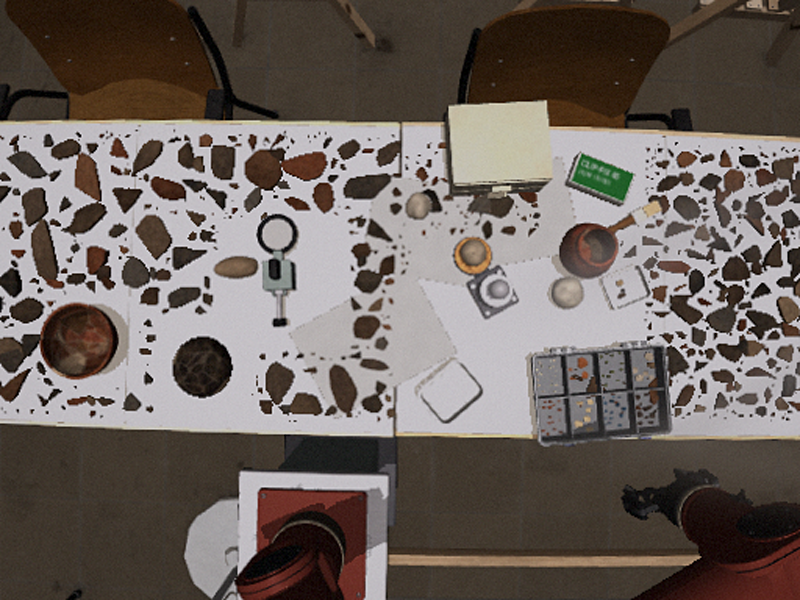

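View pics/wrist0.png

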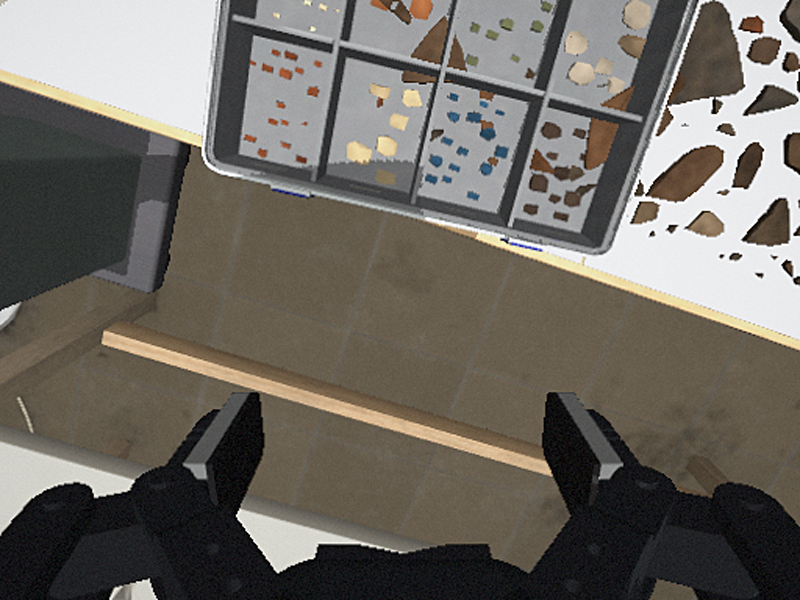

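The top view shows the magnifier at about (278,270) with its lens towards the far side. The mount is at (494,290), its stage at (473,252), the tubs at (448,390) and the long stone at (236,266). Next I'll enlarge those parts.

```bash
cat > h.py <<'E'
import cv2,numpy as np
from scipy.spatial.transform import Rotation as R
from cell import env, let_go, clamp, kin, status, snapshot
def cam(d,tool=None):
    if 'rvec' in d:
        Rc=R.from_rotvec(d['rvec']).as_matrix().T; c=-Rc@d['tvec']
    else:
        p,r=tool; Rt=R.from_rotvec(r).as_matrix(); T=d['T_tool_cam']
        Rc=Rt@T[:3,:3]; c=np.array(p)+Rt@T[:3,3]
    return Rc,c
def dist(d): return np.array([d['k1'],0,0,0,0.])
def pix2z(d,uv,z,tool=None):
    Rc,c=cam(d,tool)
    n=cv2.undistortPoints(np.array([[uv]],float),d['mtx'],dist(d))[0,0]
    r=Rc@np.array([n[0],n[1],1]); return c+r*(z-c[2])/r[2]
def proj(d,P,tool=None):
    Rc,c=cam(d,tool); P=np.atleast_2d(P)
    q=(P-c)@Rc; n=q[:,:2]/q[:,2:]; r2=(n**2).sum(1,keepdims=True)
    n=n*(1+d['k1']*r2)
    return n*np.array([d['mtx'][0,0],d['mtx'][1,1]])+d['mtx'][:2,2]
def crop(d,name,u0,v0,w,h,s):
    f=d['frame'][v0:v0+h,u0:u0+w]; cv2.imwrite(name,cv2.resize(f,None,fx=s,fy=s,interpolation=cv2.INTER_CUBIC))
def st(): 
    s=status.get_state(); return s
def down(yaw):
    # tool z down; tool x axis (jaw) along world angle yaw
    x=np.array([np.cos(yaw),np.sin(yaw),0]); z=np.array([0,0,-1.]); y=np.cross(z,x)
    return R.from_matrix(np.c_[x,y,z]).as_rotvec()
E
python3 - <<'E'
from h import *
d=snapshot("top")
crop(d,"pics/t1.png",130,130,80,80,7)
crop(d,"pics/t2.png",255,110,130,100,6)
d=snapshot("scene")
crop(d,"pics/s1.png",320,160,80,70,8)
crop(d,"pics/s2.png",165,195,90,75,8)
E
```

```text
(no output)
```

View pics/t1.png

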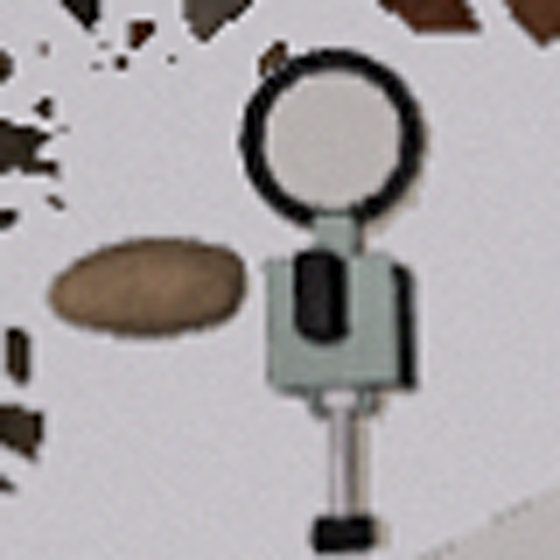

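View pics/t2.png

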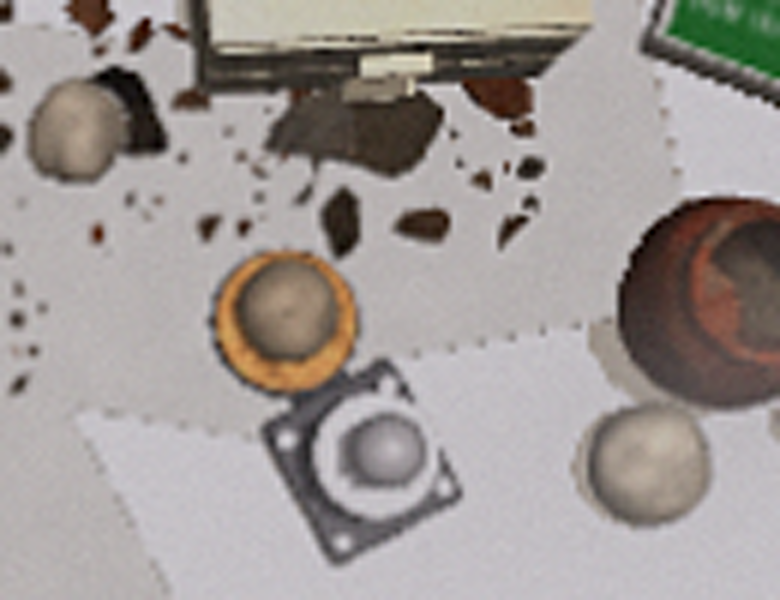

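View pics/s1.png

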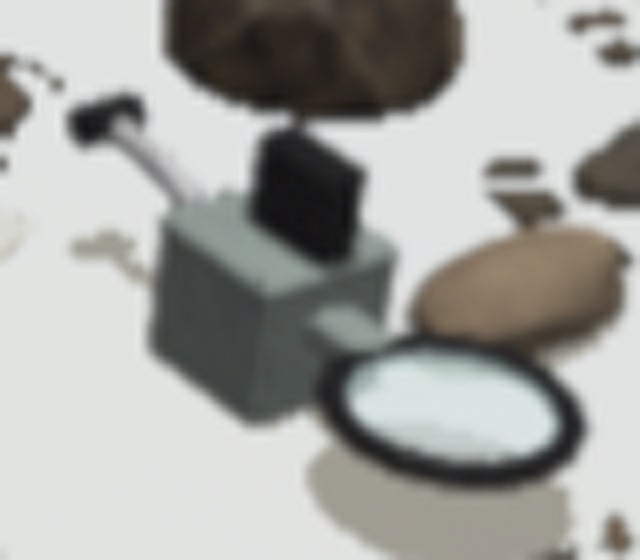

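View pics/s2.png

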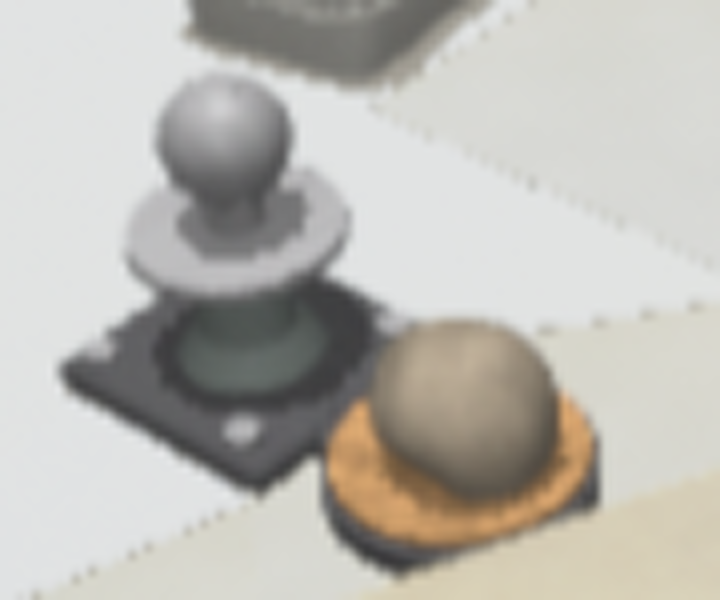

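The crops show the magnifier's roof corners, ring (332,138) and knob (345,533) in t1. In t2 the ball is at (388,450), the stage at (286,322), and the plate corners are clear. I'll fit poses to these points using both cameras.

```bash
cat > fit.py <<'E'
from h import *
from scipy.optimize import least_squares
T=snapshot("top"); S=snapshot("scene")
def U(pts,u0,v0,s): return [((x+.5)/s-.5+u0,(y+.5)/s-.5+v0) for x,y in pts]
def fit(obs,x0,extra=0):
    def res(x):
        out=[]
        c,s=np.cos(x[2]),np.sin(x[2])
        for d,uv,P in obs:
            P=P(x) if callable(P) else np.array(P)
            W=np.array([x[0]+c*P[0]-s*P[1],x[1]+s*P[0]+c*P[1],P[2]])
            out+=list(proj(d,W)[0]-uv)
        return np.array(out)
    r=least_squares(res,x0,loss='soft_l1',f_scale=0.7); return r.x,res(r.x).reshape(-1,2)
h=.029
kn=lambda x:(-.034-(.064*np.cos(x[3])-.004*np.sin(x[3])),0,.042+.064*np.sin(x[3])+.004*np.cos(x[3]))
P=[(.088,0,.036),(h,h,.059),(-h,h,.059),(-h,-h,.059),(h,-h,.059),kn]
pt=U([(332,138),(268,260),(270,388),(395,390),(395,262),(345,533)],130,130,7)
obs=[(T,u,p) for u,p in zip(pt,P)]
ps=U([(455,410),(163,215),(265,298),(398,258),(108,118),(260,420),(150,350)],320,160,8)
Ps=[(.088,0,.036),(-h,-h,.059),(h,-h,.059),(h,h,.059),kn,(h,-h,0),(-h,-h,0)]
for name,o in (("top",obs),("both",obs+[(S,u,p) for u,p in zip(ps,Ps)])):
    x,r=fit(o,[.6,.1,0,.1]); print("mag",name,x); print(r.round(1).tolist())
pt=U([(388,450),(286,322),(263,432),(387,358),(463,495),(340,566),(375,455)],255,110,6)
P=[(0,0,.09),(.088,0,.016)]+[None]*4+[(0,0,.06)]
ob=[(T,u,p) for u,p in zip(pt,P) if p]
ps=U([(226,140),(462,470),(238,232)],165,195,8)
ob2=ob+[(S,u,p) for u,p in zip(ps,[(0,0,.09),(.088,0,.016),(0,0,.06)])]
for name,o in (("top",ob),("both",ob2)):
    x,r=fit(o,[.6,-.4,.4]); print("mount",name,x); print(r.round(1).tolist())
print("plate corners",[pix2z(T,pt[i],.012)[:2].round(4).tolist() for i in range(2,6)])
E
python3 fit.py
```

```text
mag top [0.5660507  0.07622611 0.0661382  0.06625217]
[[0.6, 0.2], [-0.2, 0.3], [0.1, 0.1], [0.3, -1.0], [-0.3, -0.8], [-0.3, 0.6]]
mag both [0.56654836 0.07633598 0.07753429 0.16622942]
[[0.3, 0.1], [-0.3, 0.3], [0.1, 0.1], [0.4, -1.2], [-0.5, -1.0], [-0.4, 0.0], [-0.5, -0.1], [-0.2, -0.4], [0.7, -1.2], [0.7, -1.5], [0.1, 0.1], [-1.3, 1.6], [-0.7, 0.3]]
mount top [ 0.54488216 -0.37185021  0.52557814]
[[-0.2, 0.2], [-0.1, -0.2], [0.3, 0.0]]
mount both [ 0.54576142 -0.37237392  0.51348953]
[[-0.0, -0.1], [0.3, -0.6], [0.5, -0.3], [0.2, 0.2], [-0.0, -2.3], [0.1, -1.1]]
plate corners [[0.5595, -0.3168], [0.6021, -0.385], [0.5272, -0.4282], [0.4865, -0.3605]]
```

```bash
python3 - <<'E'
from h import *
print(R.from_rotvec(st()['tcp_rot']).as_matrix().round(2))
for nm,p,y in (("mag",(.576,.077,.25),.07),("knob",(.468,.069,.05),.07),("mount",(.57,-.36,.25),.525),("place",(.554,-.367,.144),.525),("mknob",(.461,-.421,.11),.525)):
    for o in (1,-1):
        print(nm,o,kin.solve_ik(p,down(y+o*np.pi/2)))
E
```

```text
[[ 0.32 -0.95 -0.  ]
 [-0.95 -0.32  0.  ]
 [-0.    0.   -1.  ]]
mag 1 [ 0.50531323  0.30312667 -0.86527754  1.6035034   0.23537415  1.34419549
  1.25011715]
mag -1 [ 0.45797119  0.28721795 -0.8019542   1.60552332  0.21077523  1.33856636
 -1.8730701 ]
knob 1 [ 0.61576698  0.33396575 -0.95081213  2.05886495  0.34381781  0.91318245
  1.11741698]
knob -1 [ 0.46487001  0.28079182 -0.77356042  2.06446702  0.25194396  0.88938712
 -1.95027438]
mount 1 [ 1.20833221  0.61216713 -1.09777696  1.35631877  0.53897527  1.48909714
  2.24340021]
mount -1 [ 0.6325445   0.39206504 -0.18436534  1.38914642  0.07159016  1.3668893
 -0.59842923]
place 1 [ 1.25936173  0.69210565 -1.09821343  1.5101304   0.62588309  1.32506089
  2.19645616]
place -1 [ 0.65536273  0.44039765 -0.18145474  1.54316556  0.08380462  1.16565447
 -0.5879977 ]
mknob 1 [ 1.46510545  0.65059955 -1.0966122   1.64778153  0.60930935  1.22713899
  2.33201156]
mknob -1 [ 0.78182976  0.39397199 -0.14106347  1.68272106  0.06158927  1.06922601
 -0.42399155]
```

```bash
cat > w.py <<'E'
from h import *
import pickle
def look(name):
    env.sleep(.3); s=st(); d=snapshot("wrist"); t=(s['tcp_pos'],s['tcp_rot'])
    pickle.dump((d,t),open(f"{name}.pkl","wb"))
    cv2.imwrite(f"pics/{name}.png",cv2.resize(d["frame"],(800,600),interpolation=cv2.INTER_CUBIC)); print(name,s['time_s'],np.round(s['tcp_pos'],4))
    return d,t
E
python3 - <<'E'
from w import *
env.move_to((.57,-.36,.28),down(.525-np.pi/2)); look("wm")
env.move_to((.54,.075,.28),down(.07-np.pi/2)); look("wg")
E
```

```text
wm 2.2833 [ 0.5696 -0.3606  0.28  ]
wg 4.2333 [0.5402 0.0745 0.2799]
```

View pics/wm.png

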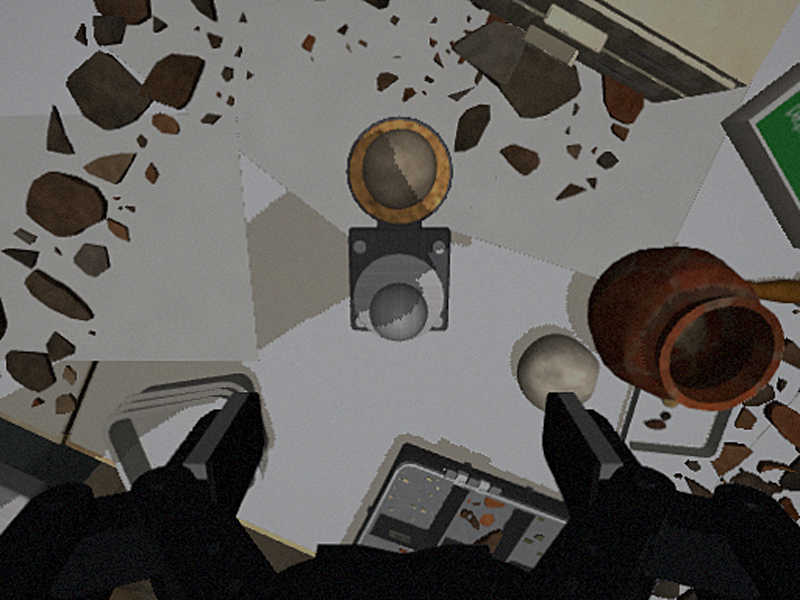

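View pics/wg.png

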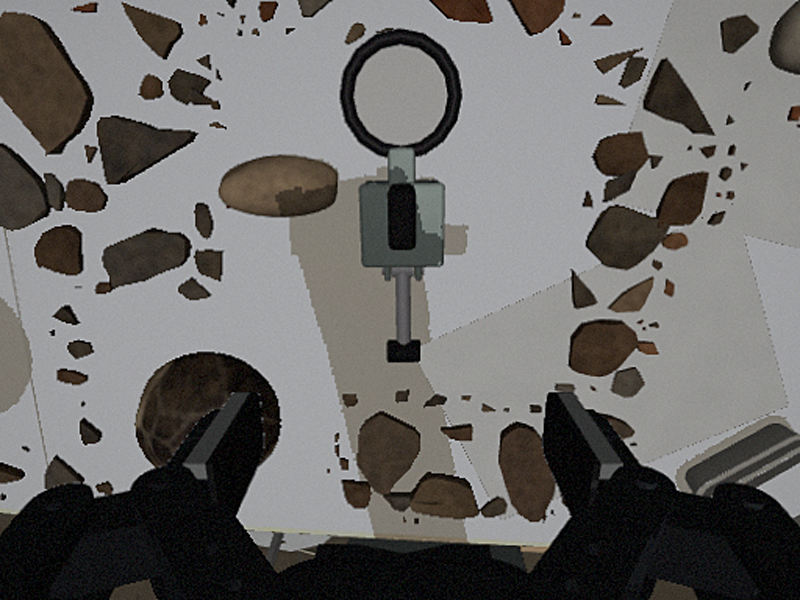

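The wm picture shows the ball at (399,312), the stage at (400,170) and the plate square to the image. In wg the magnifier is square too: knob (403,351), ring (401,93), and no obstacle near the knob. I'll enlarge both to measure.

```bash
python3 - <<'E'
from w import *
d,t=pickle.load(open("wm.pkl","rb")); crop(d,"pics/wmc.png",205,65,100,165,3.6) ; crop(d,"pics/wmc.png",210,70,95,155,5 if 0 else 3.8)
d2,t2=pickle.load(open("wg.pkl","rb"))
a=cv2.resize(d['frame'][70:225,210:305],None,fx=3.8,fy=3.8,interpolation=cv2.INTER_CUBIC)
b=cv2.resize(cv2.convertScaleAbs(d2['frame'][10:240,205:305],alpha=1.4),None,fx=2.56,fy=2.56,interpolation=cv2.INTER_CUBIC)
cv2.imwrite("pics/a.png",cv2.convertScaleAbs(a,alpha=1.4)); cv2.imwrite("pics/b.png",b)
E
```

```text
(no output)
```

View pics/a.png

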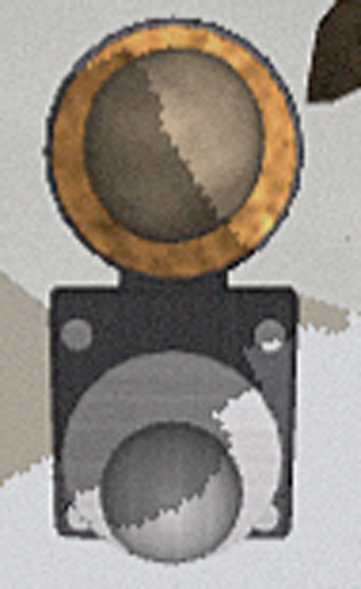

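View pics/b.png

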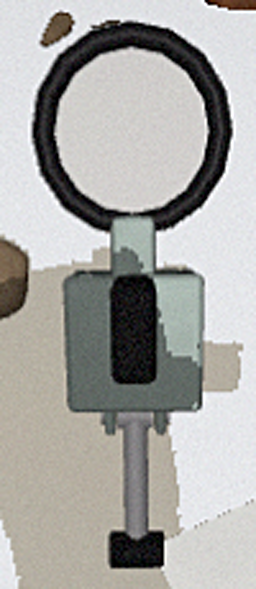

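```bash
cat > fit2.py <<'E'
from w import *
from scipy.optimize import least_squares
def U(pts,u0,v0,s): return [((x+.5)/s-.5+u0,(y+.5)/s-.5+v0) for x,y in pts]
def fit(obs,x0):
    def res(x):
        out=[]; c,s=np.cos(x[2]),np.sin(x[2])
        for d,t,uv,P in obs:
            P=P(x) if callable(P) else np.array(P)
            out+=list(proj(d,np.array([x[0]+c*P[0]-s*P[1],x[1]+s*P[0]+c*P[1],P[2]]),t)[0]-uv)
        return np.array(out)
    r=least_squares(res,x0,loss='soft_l1',f_scale=.7); return r.x,res(r.x).reshape(-1,2)
h=.029
kn=lambda x:(-.034-(.064*np.cos(x[3])-.004*np.sin(x[3])),0,.042+.064*np.sin(x[3])+.004*np.cos(x[3]))
if __name__=="__main__":
    d,t=pickle.load(open("wm.pkl","rb"))
    o=[(d,t,u,p) for u,p in zip(U([(171,491),(175,147),(53,288),(297,289),(288,536),(59,534),(171.5,460)],210,70,3.8),
      [(0,0,.09),(.088,0,.016),(.045,.042,.012),(.045,-.042,.012),(-.045,-.042,.012),(-.045,.042,.012),(0,0,.06)])]
    for k in (o,o[:2]+o[6:],): x,r=fit(k,[.545,-.372,.525]); print("mount",x,r.round(1).tolist())
    d,t=pickle.load(open("wg.pkl","rb"))
    o=[(d,t,u,p) for u,p in zip(U([(132,125),(66,273),(202,273),(204,410),(63,410),(136,550)],205,10,2.56),
      [(.088,0,.036),(h,h,.059),(h,-h,.059),(-h,-h,.059),(-h,h,.059),kn])]
    x,r=fit(o,[.566,.076,.07,.1]); print("mag",x,r.round(1).tolist())
E
python3 fit2.py
```

```text
mount [ 0.54423984 -0.37250827  0.51524098] [[0.1, -0.3], [-0.1, 1.4], [-1.6, -0.9], [1.0, -0.6], [0.8, 1.3], [-1.4, 1.3], [0.1, -0.4]]
mount [ 0.54416721 -0.37242142  0.51326289] [[-0.0, -0.3], [-0.0, 1.4], [0.0, -0.4]]
mag [0.56632564 0.07607874 0.07697915 0.34373362] [[0.2, 1.5], [-0.5, 0.5], [0.2, 0.1], [-1.5, -0.9], [2.4, -0.5], [-0.0, -0.4]]
```

```bash
cat > lev.py <<'E'
from w import *
def kpos(m,a,zb=0.):
    x,y,yaw=m; L=-.034-(.064*np.cos(a)-.004*np.sin(a)); return np.array([x+np.cos(yaw)*L,y+np.sin(yaw)*L,zb+.042+.064*np.sin(a)+.004*np.cos(a)])
E
python3 - <<'E'
from lev import *
m=(.5664,.0762,.077); rot=down(m[2]-np.pi/2)
k=kpos(m,.16); print(k)
env.move_to(k+[0,0,.09],rot); print(env.line_to(k,speed=.12,max_force=15))
s=st();print(s['time_s'],s['tcp_pos'],s['contact_force'])
clamp(20); s=st(); print(s['time_s'],s['gripper_width'],s['contact_force'])
look("wk"); d=snapshot("scene"); crop(d,"pics/sk.png",300,140,110,95,7)
E
```

```text
[0.47014079 0.06877336 0.05614527]
False
5.8333 [0.47087984 0.06896915 0.05688216] [-0.39378253  0.09387015 -0.08994394]
6.4083 0.02566484804844132 [-0.27326034 -0.22242401  0.99971156]
wk 6.7083 [0.4702 0.0688 0.0561]
```

View pics/wk.png

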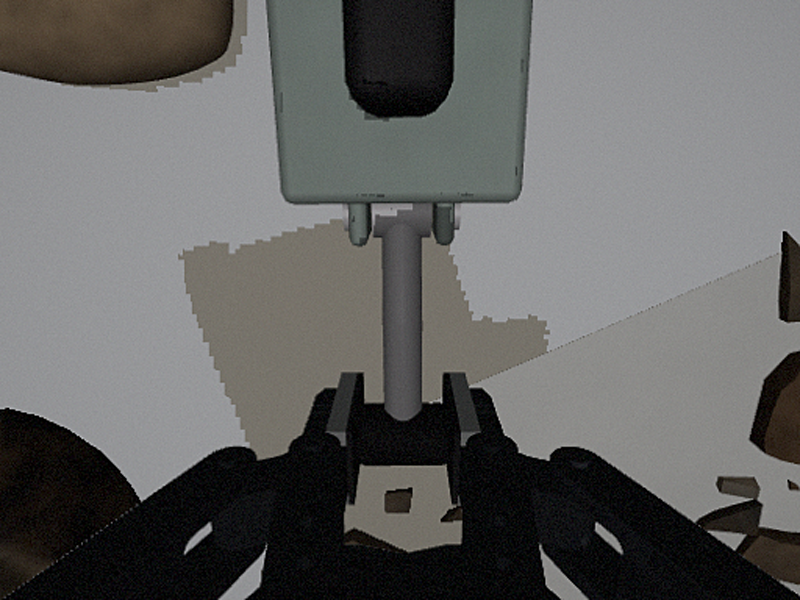

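View pics/sk.png

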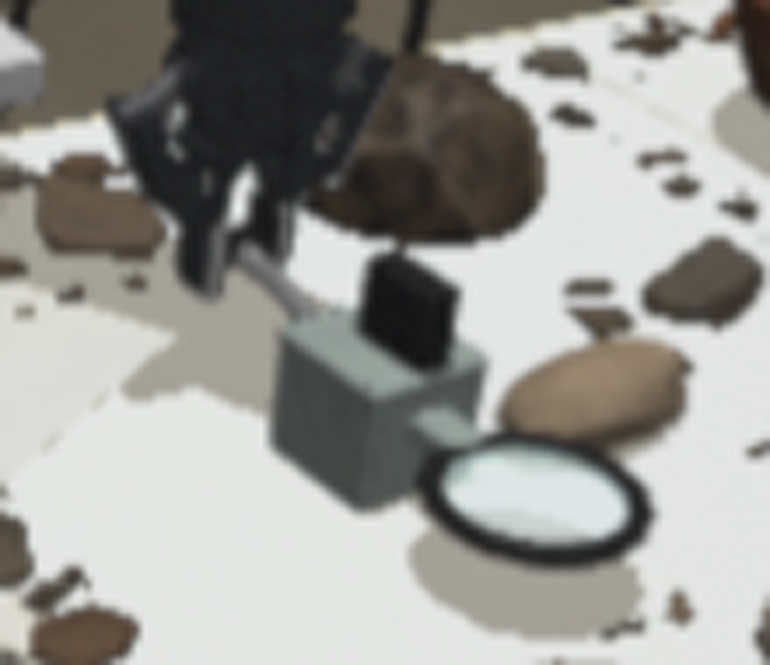

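The knob is pinched between the pads (25.7 mm opening) and the housing is still upright and square. Next I raise the lever along its arc.

```bash
python3 - <<'E'
from lev import *
m=(.5664,.0762,.077); rot=down(m[2]-np.pi/2)
p0=np.array(st()['tcp_pos']); off=p0-kpos(m,.16); print(off)
for a in np.linspace(.16,1.15,9)[1:]:
    hit=env.line_to(kpos(m,a),speed=.08,max_force=15)
    s=st(); print(round(a,2),hit,round(s['time_s'],2),s['contact_force'].round(2),round(s['gripper_width'],4))
    if hit: break
look("wr"); d=snapshot("scene"); crop(d,"pics/sr.png",300,140,110,95,7)
E
```

```text
[2.85086051e-05 9.24055399e-06 2.78654762e-06]
0.28 False 7.06 [-1.92  0.89 -0.05] 0.0257
0.41 False 7.31 [-4.57  0.21  0.94] 0.0256
0.53 False 7.56 [-3.7   0.42  3.14] 0.0255
0.65 False 7.81 [-4.08 -0.05  3.67] 0.0255
0.78 False 8.06 [-4.69  0.15  6.72] 0.0254
0.9 False 8.31 [-4.91 -0.07  8.53] 0.0259
1.03 False 8.56 [-2.78 -0.24  6.57] 0.0256
1.15 False 8.81 [-4.43  0.79  8.35] 0.0253
wr 9.1083 [0.5107 0.072  0.1028]
```

View pics/wr.png

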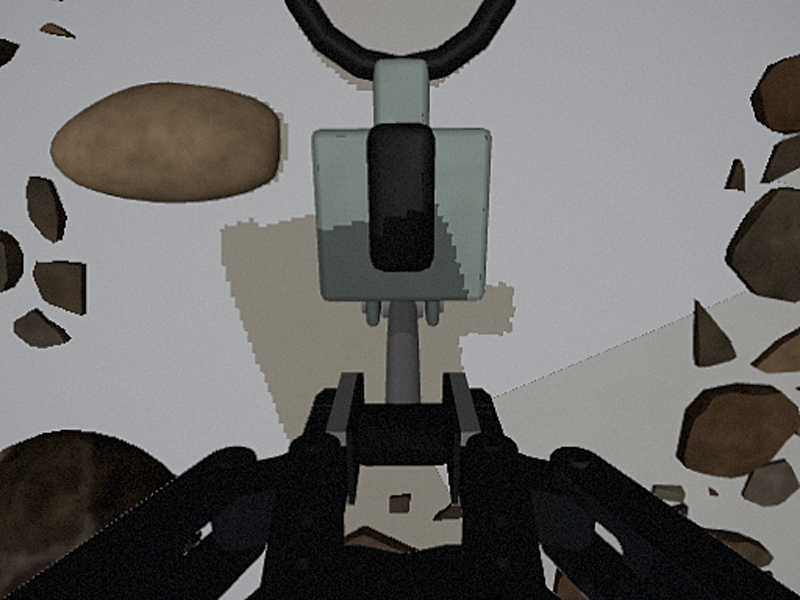

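View pics/sr.png

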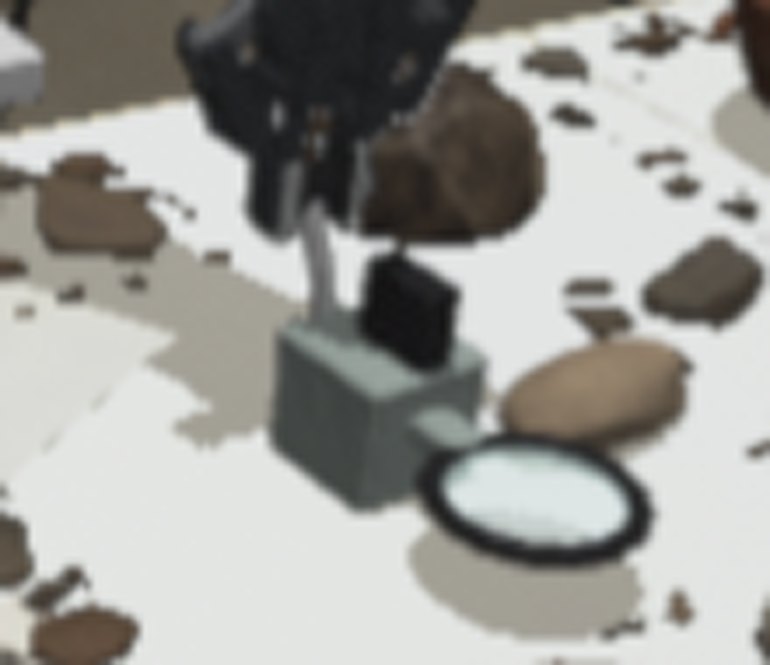

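The lever is up and the housing did not move. Next I release it, look from above the fin and check.

```bash
python3 - <<'E'
from lev import *
m=(.5664,.0762,.077); rot=down(m[2]-np.pi/2)
let_go()
p=np.array(st()['tcp_pos']); env.line_to(p+[0,0,.1],speed=.25)
env.move_to((.5764,.077,.26),rot); look("wf")
d=snapshot("scene"); crop(d,"pics/sf.png",300,140,110,95,7)
d,t=pickle.load(open("wf.pkl","rb"))
cv2.imwrite("pics/wfc.png",cv2.resize(cv2.convertScaleAbs(d['frame'][90:310,180:335],alpha=1.5),None,fx=2.7,fy=2.7,interpolation=cv2.INTER_CUBIC))
E
```

```text
wf 11.1167 [0.5756 0.0769 0.2593]
```

View pics/wfc.png

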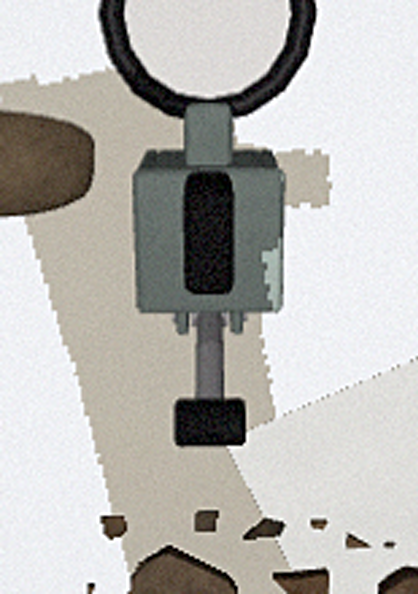

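View pics/sf.png

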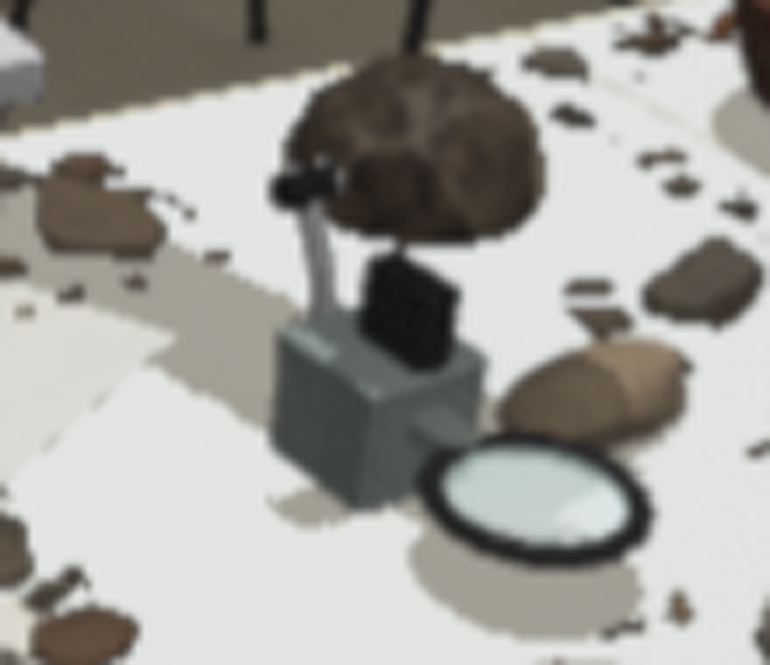

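```bash
python3 - <<'E'
from fit2 import *
d,t=pickle.load(open("wf.pkl","rb"))
o=[(d,t,u,p) for u,p in zip(U([(137,168),(281,168),(283,310),(136,310),(210,422)],180,90,2.7),
      [(h,h,.059),(h,-h,.059),(-h,-h,.059),(-h,h,.059),kn])]
x,r=fit(o,[.566,.076,.07,1.1]); print("mag",x,r.round(1).tolist())
print(proj(d,[(.576,.077,.08)],t))
S=snapshot("scene"); print("knob scene",U([(305,187)],300,140,7))
x=[.5664,.0762,.077,0]
for a in (1.0,1.05,1.1,1.15):
    x[3]=a;P=kn(x);c,s=np.cos(x[2]),np.sin(x[2]);print(a,proj(S,[x[0]+c*P[0],x[1]+s*P[0],P[2]]).round(1), proj(d,[x[0]+c*P[0],x[1]+s*P[0],P[2]],t).round(1))
print(U([(210,422)],180,90,2.7))
E
```

```text
mag [0.56676541 0.07570967 0.07879725 1.11949285] [[-0.9, 0.3], [1.1, 0.2], [-0.9, -0.3], [1.0, -0.2], [-0.1, 0.0]]
[[256.69889331 175.33750501]]
knob scene [(343.14285714285717, 166.28571428571428)]
1.0 [[341.2 166.2]] [[256.8 250.8]]
1.05 [[341.9 166.2]] [[256.8 249. ]]
1.1 [[342.6 166.1]] [[256.8 247.1]]
1.15 [[343.3 166.2]] [[256.8 245. ]]
[(257.46296296296293, 245.98148148148147)]
```

The lever reads 1.12–1.15 in both views and the magnifier is at (0.5667, 0.0758), yaw 0.078. Now I grip the fin and lift.

```bash
python3 - <<'E'
from lev import *
m=(.5667,.0758,.078); rot=down(m[2]-np.pi/2)
g=np.array([m[0]+.01*np.cos(m[2]),m[1]+.01*np.sin(m[2]),.084])
env.move_to(g+[0,0,.06],rot)
print(env.line_to(g,speed=.1,max_force=12)); s=st(); print(s['time_s'],s['tcp_pos'],s['contact_force'])
clamp(80); s=st(); print(s['gripper_width'],s['contact_force'])
env.line_to(g+[0,0,.02],speed=.06); env.sleep(.2); s=st(); print(s['contact_force'],s['ft_torque'],s['tcp_pos'])
env.line_to(g+[0,0,.15],speed=.2); s=st(); print(s['time_s'],s['gripper_width'],s['contact_force'])
d=snapshot("scene"); crop(d,"pics/sl.png",290,100,120,110,6)
E
```

```text
False
12.55 [0.57717297 0.07670896 0.08469053] [ 0.98718534  0.6144967  -0.03356861]
0.01693343772372866 [-0.25868268  1.03530967  1.97453786]
[ 0.62083406  0.17752701 -7.83482046] [-0.01589497 -0.10116098  0.00222596] [0.57634013 0.07647333 0.10357603]
14.6583 0.016919845468600883 [-0.84956563 -0.09215484 -9.45507908]
```

View pics/sl.png

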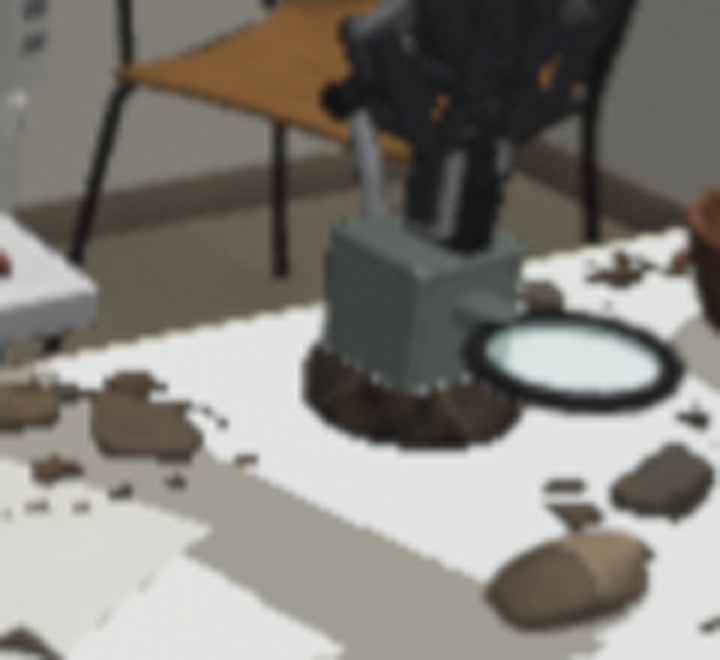

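```bash
python3 - <<'E'
from lev import *
M=(.5447,-.3723,.518); rot=down(M[2]-np.pi/2)
g=np.array([M[0]+.01*np.cos(M[2]),M[1]+.01*np.sin(M[2]),.245])
env.move_to(g,rot); env.line_to(np.r_[g[:2],.21],speed=.15); look("wh"); s=st(); print(s['time_s'],s['tcp_pos'],s['gripper_width'])
d=snapshot("scene"); crop(d,"pics/sh.png",150,140,110,130,5)
d=snapshot("top"); crop(d,"pics/th.png",255,110,120,100,6)
E
```

```text
wh 17.025 [ 0.5538 -0.3675  0.211 ]
17.075 [ 0.55363871 -0.3674991   0.21078836] 0.017139391302637943
```

View pics/sh.png

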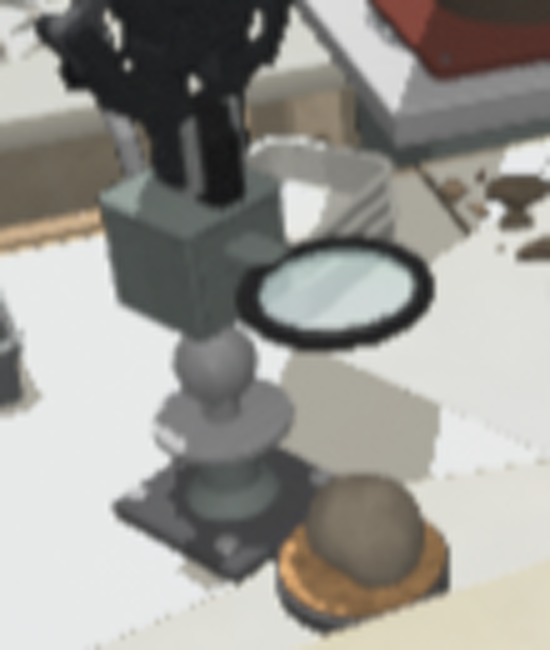

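View pics/th.png

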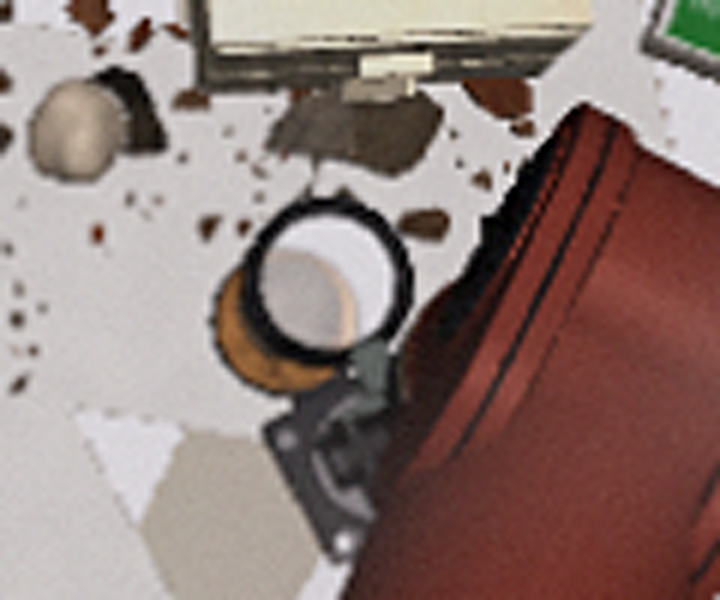

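View pics/wh.png

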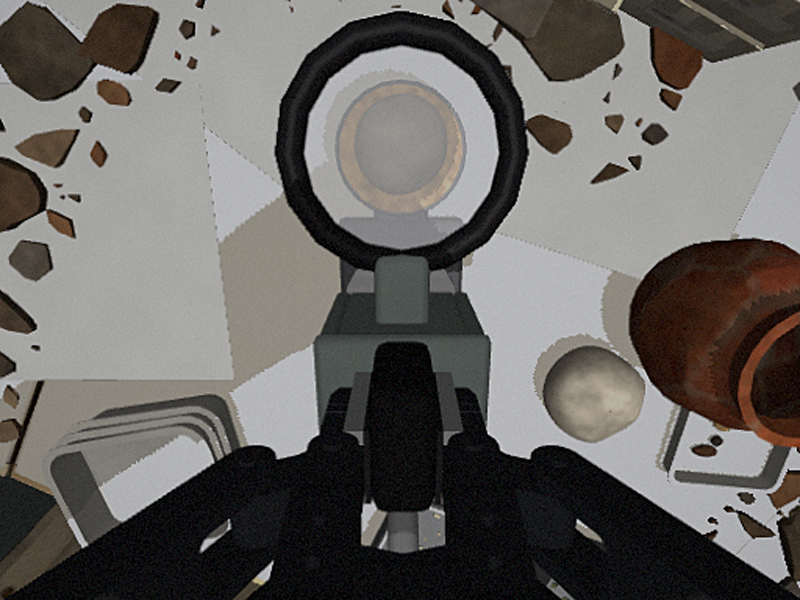

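The magnifier hovers upright with the lens over the stage. I'll check the lens position numerically in both external views.

```bash
python3 - <<'E'
from fit2 import *
T=snapshot("top");S=snapshot("scene")
zb=.211-.084
ut=U([(328,282)],255,110,6)[0]; us=U([(335,292)],150,140,5)[0]
M=(.5447,-.3723,.518); c,s=np.cos(M[2]),np.sin(M[2])
L=np.array([M[0]+.088*c,M[1]+.088*s,zb+.036])
print("lens want",L,"top ray",pix2z(T,ut,L[2]),"scene ray",pix2z(S,us,L[2]),"px res",proj(T,L)-ut,proj(S,L)-us)
d,t=pickle.load(open("wh.pkl","rb"))
uw=U([(401.5,142)],0,0,1.5625)[0]; print("wrist lens ray",pix2z(d,uw,L[2],t), proj(d,L,t)-uw)
uw=U([(401.5,147)],0,0,1.5625)[0]; print("stage",pix2z(d,uw,.016,t),"want",M[0]+.088*c,M[1]+.088*s)
# corners of roof/bottom scene
for n,P,uv in (("r-",(-.029,-.029,.059),(103,200)),("r+-",(.029,-.029,.059),(188,237)),("b+-",(.029,-.029,0),(200,338)),("b--",(-.029,-.029,0),(118,300))):
    W=[M[0]+c*P[0]-s*P[1],M[1]+s*P[0]+c*P[1],zb+P[2]]; print(n,(proj(S,W)-U([uv],150,140,5)).round(1))
E
```

```text
lens want [ 0.62115539 -0.32872737  0.163     ] top ray [ 0.62125968 -0.32928566  0.163     ] scene ray [ 0.62172838 -0.33070591  0.163     ] px res [[-0.19159877  0.03084243]] [[ 0.81581226 -0.33268735]]
wrist lens ray [ 0.62313163 -0.32832617  0.163     ] [[-1.19235749  3.80936195]]
stage [ 0.62198592 -0.32890702  0.016     ] want 0.6211553859214684 -0.3287273713944255
r- [[-0.9 -1.7]]
r+- [[-0.1 -1.3]]
b+- [[0.7 1.4]]
b-- [[-0.1  0.7]]
```

Agreement is within about 2 mm, so I lower it.

```bash
python3 - <<'E'
from lev import *
p=np.array(st()['tcp_pos']); M=(.5447,-.3723,.518)
xy=[M[0]+.01*np.cos(M[2]),M[1]+.01*np.sin(M[2])]
for z in (.165,.138):
    h=env.line_to(np.r_[xy,z],speed=.05,max_force=15); s=st(); print(z,h,s['time_s'],s['tcp_pos'].round(4),s['contact_force'].round(2),s['ft_torque'].round(2),s['gripper_width'])
    if h: break
d=snapshot("scene"); crop(d,"pics/sd.png",150,140,110,130,5)
E
```

```text
0.165 False 18.325 [ 0.5536 -0.3675  0.1655] [ 0.07 -0.14 -8.68] [ 0.03 -0.01 -0.03] 0.01690395056623456
0.138 True 18.775 [ 0.5535 -0.3673  0.144 ] [ 0.18 -0.05  3.27] [-0.33 -0.29 -0.01] 0.01684428456279028
```

View pics/sd.png

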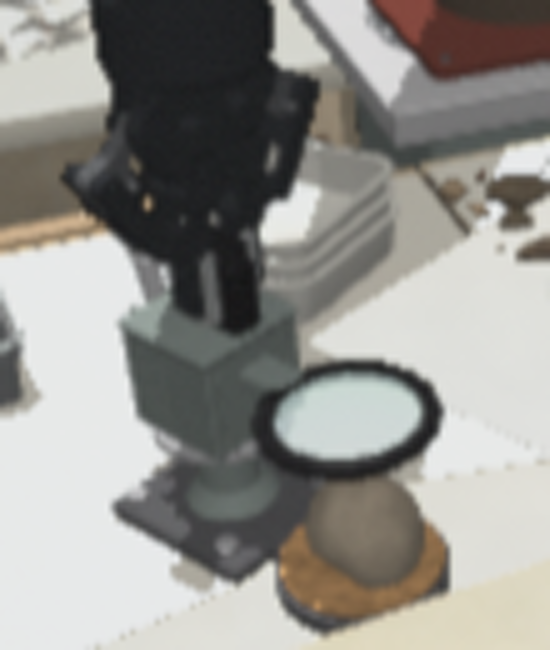

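Contact came at TCP z 0.144, exactly the seated height. I release and look.

```bash
python3 - <<'E'
from lev import *
let_go(); s=st(); print(s['tcp_pos'],s['contact_force'])
p=np.array(s['tcp_pos']); env.line_to(np.r_[p[:2],.25],speed=.25)
M=(.5447,-.3723,.518)
k=kpos(M,1.13,.06); env.move_to(k+[0,0,.13],down(M[2]-np.pi/2)); look("wp")
d,t=pickle.load(open("wp.pkl","rb"))
cv2.imwrite("pics/wpc.png",cv2.resize(cv2.convertScaleAbs(d['frame'][0:300,150:365],alpha=1.4),None,fx=2,fy=2,interpolation=cv2.INTER_CUBIC))
d=snapshot("scene"); crop(d,"pics/sp.png",150,140,110,130,5)
E
```

```text
[ 0.55220356 -0.36649645  0.14230023] [-0.12510927  0.33533493 -0.53641804]
wp 20.7917 [ 0.4951 -0.4     0.2906]
```

View pics/wpc.png

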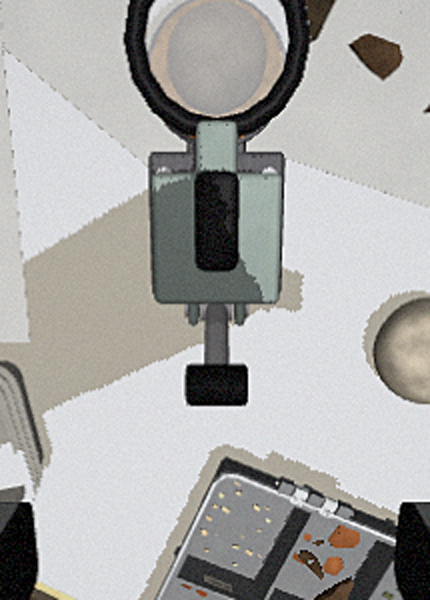

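View pics/sp.png

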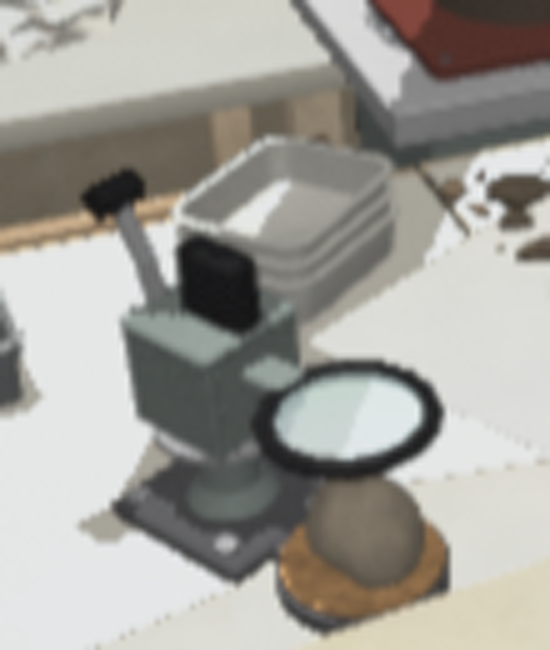

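```bash
python3 - <<'E'
from fit2 import *
d,t=pickle.load(open("wp.pkl","rb")); z=.06
kk=lambda x:tuple(np.array(kn(x))+[0,0,z])
o=[(d,t,u,p) for u,p in zip(U([(151,174),(282,174),(281,303),(154,302),(217,384)],150,0,2),
  [(h,h,.119),(h,-h,.119),(-h,-h,.119),(-h,h,.119),kk])]
x,r=fit(o,[.545,-.372,.52,1.1]); print("mag",x,r.round(1).tolist())
S=snapshot("scene"); o2=[(S,None,u,p) for u,p in zip(U([(117,194),(348,418),(122,320),(208,358),(217,455),(142,412)],150,140,5),[kk,(.088,0,.096),(-h,-h,.119),(h,-h,.119),(h,-h,.06),(-h,-h,.06)])]
x,r=fit(o+o2,[.545,-.372,.52,1.1]); print("both",x,r.round(1).tolist())
x,r=fit(o2,[.545,-.372,.52,1.1]); print("scene",x,r.round(1).tolist())
E
```

```text
mag [ 0.54350324 -0.37338439  0.51953489  1.1515459 ] [[0.7, 0.1], [-0.4, 0.1], [-1.7, -0.4], [1.0, 0.1], [-0.1, -0.0]]
both [ 0.54341913 -0.37311857  0.51913079  1.15242102] [[0.4, 0.0], [-0.6, 0.0], [-2.0, -0.5], [0.7, 0.0], [-0.4, -0.1], [-0.6, 0.1], [0.1, -0.4], [-0.9, -0.6], [-0.9, 0.2], [0.3, 1.8], [-1.4, 1.5]]
scene [ 0.54273239 -0.3705078   0.48064402  1.06197493] [[-0.1, -0.4], [0.0, -0.1], [0.3, -1.3], [-0.6, -0.2], [0.6, 1.4], [-0.3, 0.7]]
```

Seated and square: yaw 0.519 and lever about 1.14. Next I pinch the knob and swing it down.

```bash
python3 - <<'E'
from lev import *
M=(.5437,-.3730,.518); rot=down(M[2]-np.pi/2)
k=kpos(M,1.14,.06); env.move_to(k+[0,0,.05],rot)
print(env.line_to(k,speed=.1,max_force=8)); clamp(20); s=st(); print(s['time_s'],s['gripper_width'],s['contact_force'].round(2))
for a in list(np.linspace(1.14,0,11)[1:])+[-.04]:
    hit=env.line_to(kpos(M,a,.06),speed=.07,max_force=14)
    s=st(); print(round(a,2),hit,round(s['time_s'],2),s['contact_force'].round(2),s['tcp_pos'].round(4),round(s['gripper_width'],4))
    if hit: break
look("wq"); d=snapshot("scene"); crop(d,"pics/sq.png",150,140,110,130,5)
E
```

```text
False
22.5833 0.02533648617937043 [-1.95  1.81  2.56]
1.03 False 22.84 [-3.46  0.1   2.47] [ 0.4877 -0.405   0.1588] 0.0255
0.91 False 23.1 [-4.44 -0.87  3.73] [ 0.4824 -0.4081  0.1551] 0.0256
0.8 False 23.36 [-4.65 -1.32  4.47] [ 0.4775 -0.411   0.1507] 0.0257
0.68 False 23.62 [-5.88 -1.02  4.89] [ 0.4729 -0.4135  0.1456] 0.0254
0.57 False 23.88 [-4.9  -1.95  2.49] [ 0.469  -0.4156  0.1398] 0.0261
0.46 False 24.13 [-4.13 -2.64  1.18] [ 0.4658 -0.4174  0.1337] 0.0254
0.34 False 24.39 [-2.05 -1.29 -0.17] [ 0.4633 -0.4187  0.1271] 0.0258
0.23 False 24.65 [-0.08 -1.41 -0.93] [ 0.4612 -0.4198  0.12  ] 0.026
0.11 False 24.91 [ 2.25 -0.68 -2.02] [ 0.4596 -0.4207  0.1128] 0.0257
0.0 False 25.17 [2.98 0.59 1.35] [ 0.459  -0.4213  0.1058] 0.0257
-0.04 False 25.42 [-1.19 -1.34  3.27] [ 0.4581 -0.4219  0.1035] 0.0258
wq 25.7167 [ 0.4582 -0.4219  0.1036]
```

View pics/wq.png

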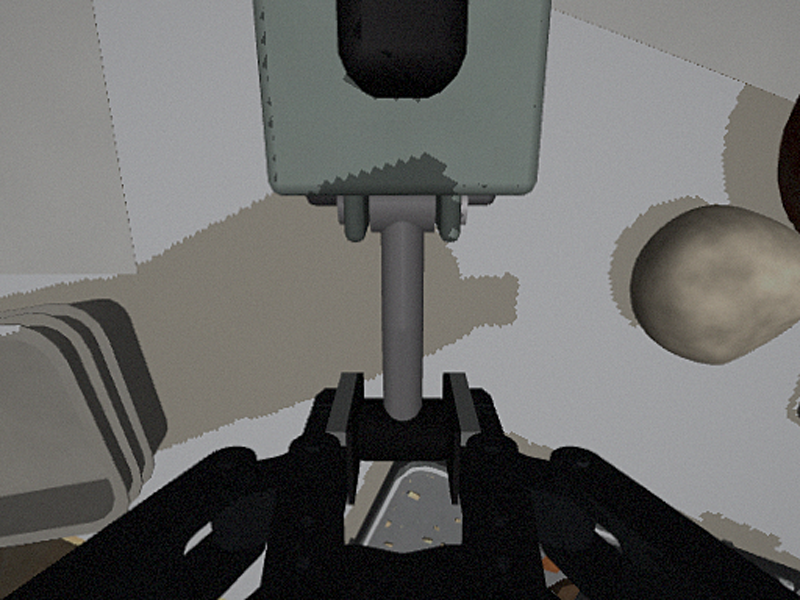

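View pics/sq.png

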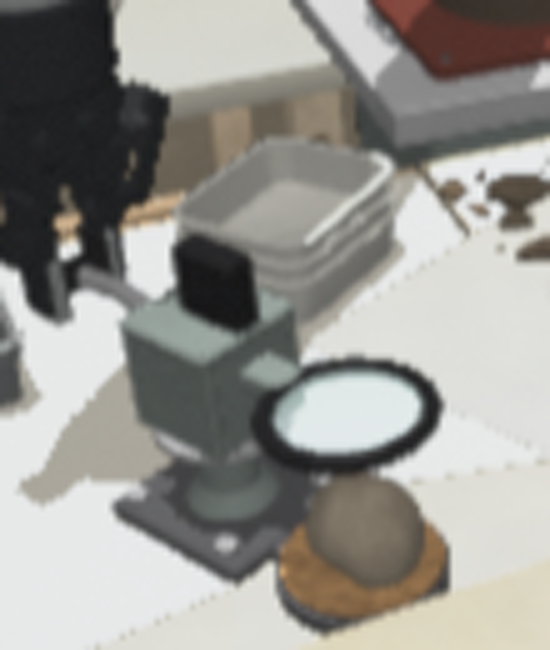

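The lever is down and the lens tilted up by about 1 px, which suggests it reached its stop. I release it, then press the knob from above with closed fingers to be sure.

```bash
python3 - <<'E'
from lev import *
M=(.5437,-.3730,.518); rot=down(M[2]-np.pi/2)
let_go(); p=np.array(st()['tcp_pos']); env.line_to(np.r_[p[:2],.17],speed=.2)
clamp(20); env.sleep(.2); k=kpos(M,0,.06)
env.line_to(np.r_[k[:2],.145],speed=.1)
h=env.line_to(np.r_[k[:2],.118],speed=.03,max_force=8); s=st(); print(h,s['tcp_pos'],s['contact_force'],s['time_s'],s['gripper_width'])
d=snapshot("scene"); crop(d,"pics/sx.png",150,140,110,130,5)
env.line_to(np.r_[k[:2],.2],speed=.2); let_go()
env.move_to((k[0],k[1],.3),rot); look("wy")
d,t=pickle.load(open("wy.pkl","rb"))
cv2.imwrite("pics/wyc.png",cv2.resize(cv2.convertScaleAbs(d['frame'][0:300,150:365],alpha=1.4),None,fx=2,fy=2,interpolation=cv2.INTER_CUBIC))
d=snapshot("scene"); crop(d,"pics/sy.png",150,140,110,130,5)
E
```

```text
True [ 0.4589405  -0.42209181  0.12231565] [-0.63558157  1.23620632  6.43845633] 29.0083 0.00010098558745844621
wy 31.1667 [ 0.4583 -0.4213  0.2989]
```

View pics/wyc.png

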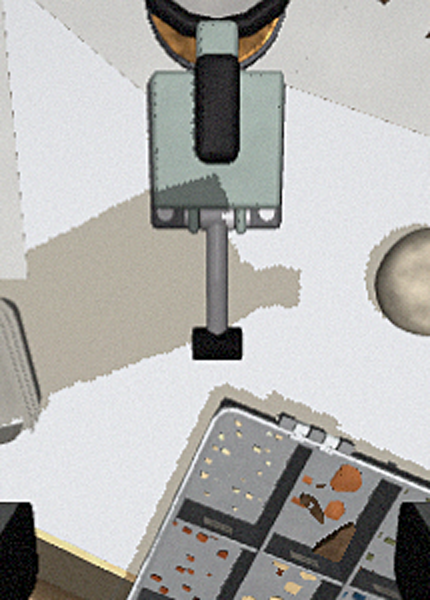

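View pics/sy.png

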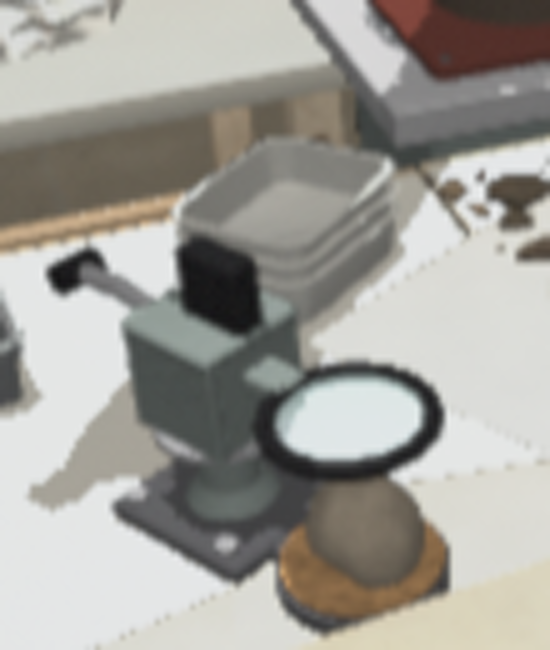

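```bash
python3 - <<'E'
from fit2 import *
d,t=pickle.load(open("wy.pkl","rb")); z=.06
kk=lambda x:tuple(np.array(kn(x))+[0,0,z])
o=[(d,t,u,p) for u,p in zip(U([(151,73),(284,73),(281,206),(152,206),(217,343)],150,0,2),
  [(h,h,.119),(h,-h,.119),(-h,-h,.119),(-h,h,.119),kk])]
S=snapshot("scene"); o2=[(S,None,u,p) for u,p in zip(U([(77,271),(350,419),(124,322),(208,358),(217,455),(142,412)],150,140,5),[kk,(.088,0,.096),(-h,-h,.119),(h,-h,.119),(h,-h,.06),(-h,-h,.06)])]
x,r=fit(o+o2,[.545,-.372,.52,0]); print("both",x,r.round(1).tolist())
for a in (-.2,-.1,0,.1,.2): 
    x[3]=a; P=kk(x); c,s=np.cos(x[2]),np.sin(x[2]); W=[x[0]+c*P[0],x[1]+s*P[0],P[2]]; print(a,proj(S,W)-o2[0][2],proj(d,W,t)-o[4][2])
E
```

```text
both [ 0.54449894 -0.37307585  0.51816273 -0.01483217] [[0.1, -0.8], [-0.9, -0.9], [-1.3, 0.4], [1.4, 0.5], [-0.2, 0.1], [-0.1, 0.1], [-0.2, -0.3], [-1.2, -0.8], [-0.8, 0.4], [0.4, 2.0], [-1.2, 1.8]]
-0.2 [[0.73063425 4.14146125]] [[-0.22921346 -2.97925476]]
-0.1 [[0.19240833 1.91919359]] [[-0.22754498 -1.09926029]]
0 [[-0.18544704 -0.24748537]] [[-0.22568448  0.25741225]]
0.1 [[-0.39771087 -2.33866374]] [[-0.2236363   1.04902722]]
0.2 [[-0.44035732 -4.33452955]] [[-0.22140751  1.23433725]]
```

View pics/sx.png

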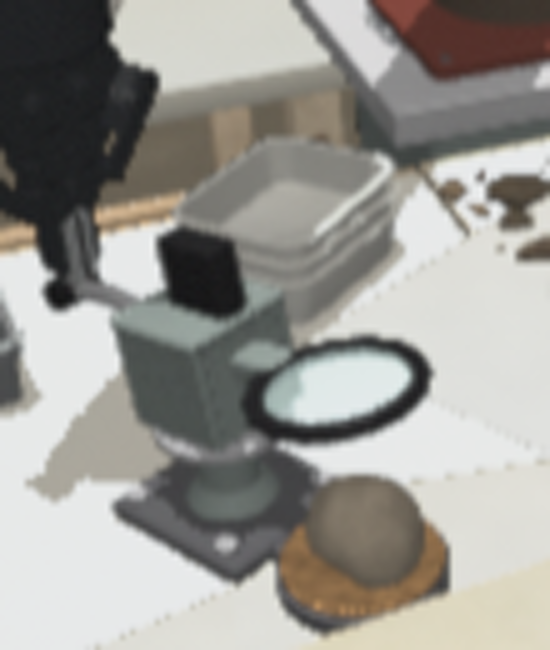

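Pressing on the locked lever tipped the housing briefly on its play, so the lever is at its stop. It then settled back level, with the lever at about 0 and yaw 0.518. Now I back off and compare the surroundings before handing in.

```bash
python3 - <<'E'
from lev import *
env.move_j([1.149,0.333,0.04,1.465,-0.013,1.343,-0.059]); env.sleep(.5)
T=snapshot("top"); T0=cv2.imread("pics/top0raw.png"); print(st()['time_s'],st()['contact_force'])
df=cv2.cvtColor(cv2.absdiff(T['frame'],T0),cv2.COLOR_BGR2GRAY)
v=np.hstack([T['frame'][60:290,100:400],cv2.cvtColor(cv2.convertScaleAbs(df,alpha=3)[60:290,100:400],cv2.COLOR_GRAY2BGR)])
cv2.imwrite("pics/fin.png",cv2.resize(v,None,fx=1.33,fy=1.33))
crop(T,"pics/tz.png",255,110,120,100,6)
d=snapshot("scene"); crop(d,"pics/sz.png",150,140,110,130,5)
E
```

```text
33.0917 [-0.72799422  0.2619611  -0.36002917]
```

View pics/fin.png

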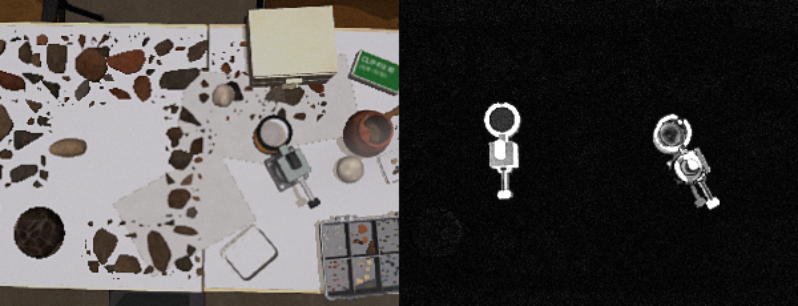

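View pics/tz.png

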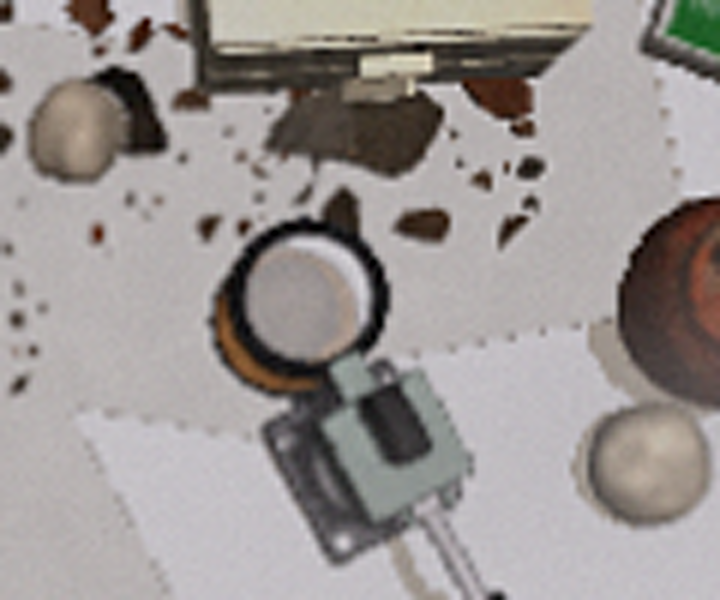

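View pics/sz.png

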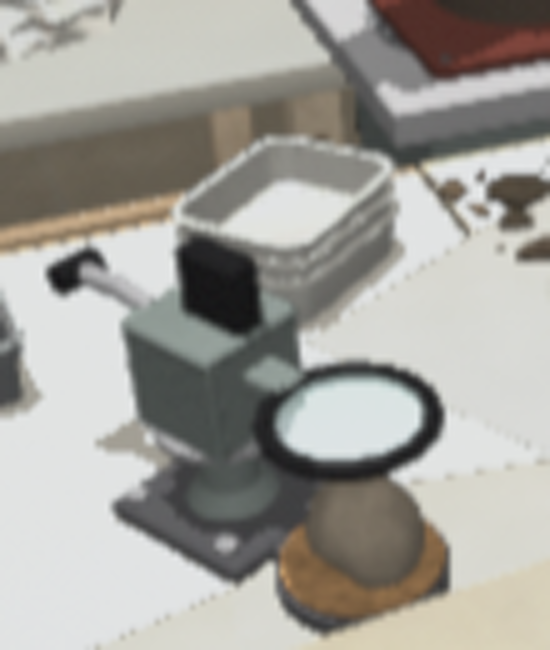

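Only the magnifier has changed place. One last lens check in the top view, then hand in.

```bash
python3 - <<'E'
from fit2 import *
T=snapshot("top")
l=pix2z(T,U([(309,296)],255,110,6)[0],.096); s=pix2z(T,U([(286,322)],255,110,6)[0],.016); print(l,s,np.linalg.norm((l-s)[:2]))
if np.linalg.norm((l-s)[:2])<.007: env.hand_in(); print("handed in")
E
```

```text
[ 0.62369833 -0.32946692  0.096     ] [ 0.62029933 -0.32808916  0.016     ] 0.0036676242167515867
the job is handed in; nothing more can be done
handed in
```

The magnifier is set up on the mount with its lever locked, and I handed the job in at about 33 s of robot time; no verdict was reported.

**What I did:** I raised the lever to about 1.13 rad while the magnifier stood on the table. Then I carried it across by the fin and lowered it until it met the flange at the expected height. I swung the lever down, let go, and pressed the knob once more from above with about 8 N.

**Last checks:**
- **Lever:** it measures about 0 rad, give or take 0.02.
- **Housing:** it sits level on the flange, at yaw 0.518 against 0.515 for the mount.
- **Lens:** its centre is within about 4 mm of the stage centre, measured in the top view. The cameras are only good to about 2 mm.
- **Surroundings:** comparing the top view before and after, only the magnifier has moved. The robot is clear of everything.

**What disagreed:**
- **Tipping:** the extra press on the already locked lever briefly tipped the housing within its play. It settled back to level when I lifted off.
- **Lever angle readings:** two single-camera readings were off (0.34 rad at the start, 1.06 rad once seated). I relied on the combined or better-placed views instead.

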